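# Fit the beater to the mixer base and hold it down

## Robot

A 7-joint arm with a two-finger parallel gripper is mounted at the origin on a cart in front of the work surface, level with it; the furniture and walls round the work are solid. World frame = base frame: x ahead of the robot, y to its left, z up, the work surface at z = 0. Lengths are in m, angles in rad, forces in N, time in s.
With the tool pointing down it reaches from about 0.4 to 0.875 m from the base axis. Payload 19.3 kg.
Tool frame: the origin (TCP) lies midway between the tips of the shut fingers; the grasp point (between the pads) lies 19 mm behind it; z points along the fingers, y is the line along which they close (so a half turn about z gives the same grasp; the last joint's range is limited). The gripper opens to 85 mm and grips with 20 to 120 N. Pads are 22 mm wide; open, the fingers measure 114 mm over their backs; the gripper's body (76 mm by 85 mm) begins 54 mm behind the grasp point. The pads swing forward as they close: fully open they stand 13 mm farther back than shut.
Start: joints at [1.264, 0.521, -0.036, 1.599, 0.021, 1.021, -0.113], TCP at [0.147, -0.608, 0.231] pointing down, gripper open.
Joint ranges: [-2.91, 2.91], [-0.3, 2.13], [-1.5, 1.42], [0.17, 2.43], [-1.26, 4.41], [0.16, 1.93], [-2.52, 2.52]. Speed limits (rad/s): [1.89, 1.89, 2.39, 2.39, 3.01, 3.01, 3.01].

## Interface

Orientations are given as [roll, pitch, yaw] about the fixed x, y, z axes, in that order (R = Rz(yaw) Ry(pitch) Rx(roll)).
In Python, from workcell import telemetry, grab_frame, calibration, bot, outline_of, landmark_of gives the robot as it stands. The module is installed in compiled form; this text tells all that it offers.
- The arm moves only by the shell command python3 -m inch 'ROWS' [FORCE]. ROWS is JSON, a list of rows, each a list of 7 numbers: the shift along the tool's x, y, z in m, then the turn, a rotation vector about the tool's x, y, z in rad, then the closure, from 0 (fully open) to 1 (shut). A call has 1 to 5 rows; each row shifts and turns the commanded pose from where the row before left it, along the tool's axes as they then stand; what a row does not reach is not made up. A row lasts 1/10 s, in which the tool goes at most 50 mm and 8.59 degrees, less where a joint would pass 70% of its speed; a pose out of reach is approached as far as the arm can. A call is refused whole if a number of a shift passes 0.05 or a number of a turn 0.15, either way. A call with a gripper value outside its range is refused whole. The fingers move at their own pace and stop on an object; FORCE is the grip in N (left out, the last holds). Time passes only in rows, so rows that do not move let the fingers close. It gives the time, the measured TCP pose, the force, the opening and the grip force at its end, in the units of the state.
- telemetry.observe(): the state, without advancing time (a new reading comes with each control period).
- grab_frame(name): name is "side" or "top" or "wrist"; returns the picture (420x560x3 uint8, red, green, blue); there is no depth.
- calibration(name): a dict with "fovy" (degrees; the focal length in pixels is half the picture's height over the tangent of half this angle, whatever the lens; pixels are square), "cx", "cy" (the principal point, pixels), "pose" (4x4, takes a point from camera to world coordinates). Camera axes: x right, y down, z forward; pixel columns grow to the right and rows downward; lengths in m; the calibration is good to about 2 mm. A picture is of the moment at which its call begins: read the wrist's pose just before it. calibration takes no time and is no camera call; for the wrist camera it gives the pose at the moment of the call.
- bot.job_done(): hands the job in; it is judged then, once.
Trained networks look in the newest picture that a camera, given by its name, has taken for a name from the list of things; names that differ only in an ending like _2 or _b are one class to them, and where a whole thing is asked for, a point or a joint stands for the part that bears it (a point fixed in the world has none). Each returns a list of dicts, best first, with "score" (0 to 1); they miss things now and then, are a little off and sometimes report something else, mostly with a low value. They report only what shows in the picture. A call takes as long as a camera call. They do not tell look-alikes from the thing itself.
- outline_of(label, camera): "region" (420x560 bool, what is visible of it) and "rect" ([left, top, right, bottom] in pixels, round what is visible of it).
- landmark_of(label, camera): "xy" ([column, row] in pixels: a listed point, or the origin of a listed thing).
The state is a dict: "clock": time; "qpos": joint angles; "qd": joint speeds; "joint_efforts": joint torques, N m; "position": TCP position; "tool_rot": TCP orientation; "force": force on the tool from outside, world axes, zero at the start; "moment": the same for the moment, N m; "grip_width": finger opening in m; "finger_force": force on a finger pad.
Only numpy, scipy, OpenCV 4.12 (cv2) and the standard library are available. Lean on these libraries where they do the work, as an engineer would, in place of code of your own. Each camera call takes 0.05 s, during which the arm holds its last target. There are 200 camera calls.

## Task

Lift the orange-handled beater out of its wooden holder, turn it until its splined foot meshes with the cross-shaped socket of the white mixer base, and slide it fully home, collar flush on the socket. The mixer runs only while its sprung socket is held down: press the beater on until the socket has sunk well past half of its 12 mm travel, and finish like that, still gripping the upright beater and pressing. Leave the garlic, timer and tin where they are.

Things in the scene. Friction and masses are not known exactly. Their poses are not given: they have to be found in the camera images.
- beater_grip (a point): Centre of the orange block handle on top of the loose beater (about 120 g, 121 mm tall): 34 mm along x, 18 mm along y (grasp across y, flat sides), 36 mm tall; z up along the stem. Below it a thin steel stem with two wire loops in the x-z plane (62 mm over both, 25 to 69 mm below this point), then an orange collar and the splined foot.
- beater_foot (a point): Tip of the beater's foot, on its axis, 103 mm below the handle centre; same axes. The foot is cross-shaped: two crossed bars along x and y, 24 mm from tip to tip, 7 mm thick, 15 mm long, lower end rounded (3.5 mm radius). Above it is the round collar, 40 mm across, 5 mm thick, its underside 15 mm above this point.
- socket_mouth (a point): Centre of the face of the light grey drive socket (47 mm disc, 70 mm above the worktop at rest), z up; moves with it. Cross-shaped hole 16 mm deep, black floor: slots along x and y, 9.4 mm wide, 26.8 mm long; fits every quarter turn. Home: collar on this face, foot tip 15 mm below it. It starts turned at a random angle and turns only against stiff friction (0.2 N m).
- drive_socket (a joint): How far the sprung socket is pressed straight down, in m: 0 at rest at the top, stop at 0.012. The spring pushes back with 5 N at the top, rising evenly to 11 N at the stop.
- mixer_base: The white round mixer base, 110 mm across, 62 mm high to its rim (82 mm across at the top, with a 56 mm round opening in which the grey socket sits), fixed to the worktop. Origin at the centre of its underside, z up, grey dial toward its -x.
- holder: Fixed round wooden holder, 76 mm across at the foot, 40 mm high, with a round hole 29 to 33 mm across and 26 mm deep in the top in which the foot of the beater stands with its collar resting on the rim. Origin at the centre of its underside.
- garlic: A loose garlic bulb, 50 mm across, 51 mm high; origin under its middle. Not to be disturbed.
- timer: A loose green and white kitchen timer, 65 mm across, 58 mm high; origin under its middle. Not to be disturbed.
- tin: A loose low food tin, 86 mm across, 40 mm high; origin under its middle. Not to be disturbed.
There are look-alikes about, which are no part of the job. Of the things like the part that bears beater_grip, leave any that is blue; of the rest the larger one is meant.

How it is judged:
On the way, in this order (a step that is already met when the one before it is completed fails the run):
1. the beater is lifted out of its holder: its foot more than 50 mm above the worktop and 60 mm away sideways (height (world z) of beater_foot above 0.05 m and horizontal distance between beater_foot and holder above 0.06 m), for 0.1 s.
2. the beater's foot is meshed and home in the socket (z of beater_foot in the frame of socket_mouth below -0.0125 m and horizontal distance between beater_foot and socket_mouth below 0.004 m), for 0.2 s.
At the end, for the whole second after the job is handed in: Foot within 2.5 mm of fully home in the socket (tip 12.5 mm or more below its face, within 4 mm of its axis), beater within 0.1 rad of upright and still; socket held down over 6 mm by the beater (over 3 N); fingers grip the beater (over 2 N), not the mixer base (all of step 2 and angle between beater_foot's own z axis and vertical below 0.1 rad and value of joint drive_socket above 0.006 m and contact force between beater and mixer_base above 3 N and contact force between the fingers and beater above 2 N and contact force between the fingers and mixer_base below 0.5 N and linear speed of beater below 0.02 m/s); the arm keeps its last pose, push and grip.
It fails at once if the garlic, the timer or the tin is moved more than 30 mm (distance of any of garlic, timer, tin from where it was at the start of the episode above 0.03 m).
It also fails if it takes over 38 s, if anything falls off the work surface, if the arm or the gripper's body presses on something with over 40 N, if the wrist force passes 120 N, or if a joint passes its speed limit or range.

## Working session

There is one attempt and no reset: what is moved stays moved. The work goes in short steps, Python scripts to look and compute and a shell command to move; the robot and the scene stay as the last step left them, time stands still between calls to the robot, and variables do not carry over. Pictures are saved under pics/ and viewed, at most 10 in all, crops included, and the job is handed in when it is done.

```bash
mkdir -p pics
cat > h.py <<'E'
import numpy as np, cv2
from scipy.spatial.transform import Rotation as R
from workcell import telemetry, grab_frame, calibration, bot, outline_of, landmark_of
def ray(cam,xy,c=None):
    c=c or calibration(cam); f=210/np.tan(np.radians(c["fovy"]/2)); P=np.array(c["pose"])
    d=P[:3,:3]@np.array([(xy[0]-c["cx"])/f,(xy[1]-c["cy"])/f,1]); return P[:3,3],d
def atz(cam,xy,z,c=None):
    o,d=ray(cam,xy,c); return o+d*(z-o[2])/d[2]
def tri(a,b):
    (o1,d1),(o2,d2)=a,b
    A=np.stack([d1,-d2],1); s=np.linalg.lstsq(A,o2-o1,rcond=None)[0]
    p,q=o1+d1*s[0],o2+d2*s[1]; return (p+q)/2,np.linalg.norm(p-q)
def proj(cam,p,c=None):
    c=c or calibration(cam); f=210/np.tan(np.radians(c["fovy"]/2)); P=np.array(c["pose"])
    q=P[:3,:3].T@(np.array(p)-P[:3,3]); return np.array([c["cx"]+f*q[0]/q[2],c["cy"]+f*q[1]/q[2]])
def save(n,im): cv2.imwrite("pics/"+n+".png",cv2.cvtColor(im,cv2.COLOR_RGB2BGR))
def st():
    s=telemetry.observe(); print({k:np.round(s[k],4).tolist() for k in("clock","position","tool_rot","force","grip_width","finger_force","qpos")})
E
python3 - <<'E'
from h import *
np.set_printoptions(precision=4,suppress=True)
ims=[]
for c in("side","top"):
    im=grab_frame(c); ims.append(im)
    print(c,np.array(calibration(c)["pose"])[:3].tolist(),calibration(c)["fovy"])
    for n in("beater_grip","beater_foot","socket_mouth","mixer_base","holder","garlic","timer","tin"):
        r=landmark_of(n,c)[:3]
        print(n,[(np.round(q["xy"],1).tolist(),round(q["score"],2)) for q in r])
    save(c,im)
st()
E
```

```text
side [[0.898562815565967, -0.3542743086328675, 0.2589876072804757, 0.26384826644986414], [-0.4385956152119613, -0.7050970715543198, 0.5572001489611823, -0.7103720041020284], [-0.014790294081030102, -0.6142701636317902, -0.7889571682117923, 1.0071270444195977]] 44.76031629996254
beater_grip [([270.9, 213.7], 0.72), ([265.5, 186.7], 0.67), ([337.9, 293.6], 0.65)]
beater_foot [([335.3, 318.7], 0.69), ([270.0, 239.4], 0.66), ([263.0, 202.6], 0.6)]
socket_mouth [([209.9, 165.9], 0.56)]
mixer_base [([216.0, 181.6], 0.94)]
holder [([271.5, 245.1], 0.71)]
garlic [([207.4, 220.3], 0.49), ([213.8, 162.1], 0.42)]
timer [([304.1, 195.7], 0.78), ([331.5, 225.6], 0.72)]
tin [([334.6, 225.3], 0.94)]
top [[-0.01684771874132033, -0.9904363350439906, 0.13693801735764058, 0.4245285838734647], [-0.9994337884462691, 0.02067131133295507, 0.02654805830404017, -0.06175786588412617], [-0.02912484995930509, -0.13641320725063302, -0.9902238029872056, 1.0012386028946236]] 53.145264968792006
beater_grip [([413.6, 200.8], 0.95), ([251.7, 204.7], 0.72), ([306.6, 218.7], 0.54)]
beater_foot [([254.4, 213.2], 0.65), ([307.0, 225.0], 0.64), ([398.2, 208.7], 0.62)]
socket_mouth [([195.0, 249.2], 0.78)]
mixer_base [([202.8, 248.7], 0.74)]
holder [([301.3, 224.5], 0.97), ([197.2, 250.3], 0.69)]
garlic [([246.3, 268.4], 0.86)]
timer [([264.0, 171.0], 0.69)]
tin [([308.8, 158.8], 0.62)]
{'clock': 0.9, 'position': [0.1466, -0.6076, 0.2313], 'tool_rot': [3.1416, 0.0, 0.2368], 'force': [0.382, 0.1983, 0.1806], 'grip_width': 0.0855, 'finger_force': 0.0, 'qpos': [1.2638, 0.5214, -0.0363, 1.5994, 0.0212, 1.0211, -0.1128]}
```

```bash
ls pics
```

```text
side.png
top.png
```

View pics/side.png

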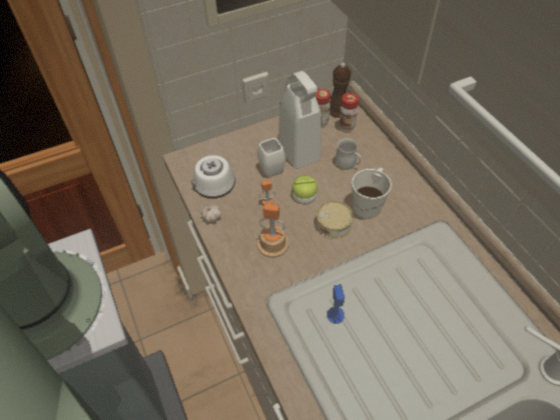

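View pics/top.png

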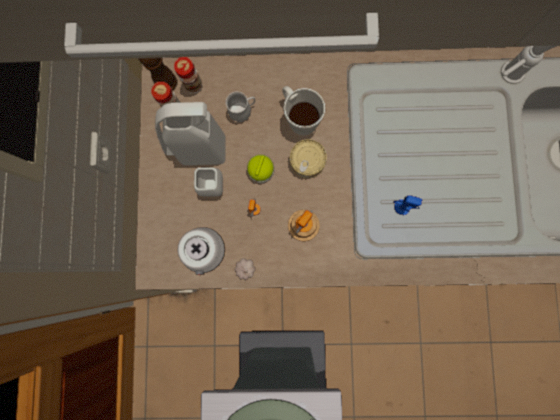

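Side: big orange beater in holder at (271,213), mixer at (213,170), small orange beater at (266,187), blue one at (337,295). Top: big orange handle at (306,219), mixer (200,250), garlic (245,269), timer (260,168), tin (308,158).

Run:
```python
from h import *
np.set_printoptions(precision=4,suppress=True)
for n,a,b in(("grip",(270.9,213.7),(306.6,218.7)),("mouth",(209.9,165.9),(195,249.2)),("small",(265.5,186.7),(251.7,204.7)),("holder",(271.5,245.1),(301.3,224.5)),("timer",(304,195.7),(264,171)),("tin",(334.6,225.3),(308.8,158.8))):
    print(n,tri(ray("side",a),ray("top",b)))
print("garlic",atz("top",(246.3,268.4),0),atz("side",(207.4,220.3),0))
print("mouth70",atz("top",(195.5,249),.07),atz("side",(211,166),.07))
print("grip.128",atz("top",(306.6,218.7),.128), "holder0",atz("top",(301.3,224.5),0))
im=cv2.imread("pics/top.png")
a=cv2.resize(im[190:250,275:335],None,fx=6.5,fy=6.5,interpolation=cv2.INTER_CUBIC)
b=cv2.resize(im[218:278,168:228],None,fx=6.5,fy=6.5,interpolation=cv2.INTER_CUBIC)
cv2.imwrite("pics/crop1.png",np.hstack([a,b]))
```

```text
grip (array([ 0.5288, -0.0888,  0.1262]), np.float64(0.0016014553312911032))
mouth (array([0.4736, 0.16  , 0.0653]), np.float64(0.0005712522778730866))
small (array([0.5699, 0.0322, 0.0684]), np.float64(0.0020020008219589925))
holder (array([ 0.5307, -0.0798, -0.0091]), np.float64(0.0026781185794903712))
timer (array([0.662 , 0.0074, 0.0103]), np.float64(0.00032843429512549246))
tin (array([ 0.6909, -0.1017, -0.0001]), np.float64(0.002530004033992333))
garlic [0.4291 0.0527 0.    ] [0.4169 0.0522 0.    ]
mouth70 [0.4735 0.1579 0.07  ] [0.4752 0.1541 0.07  ]
grip.128 [ 0.5294 -0.0889  0.128 ] holder0 [ 0.5311 -0.0799  0.    ]
```

View pics/crop1.png

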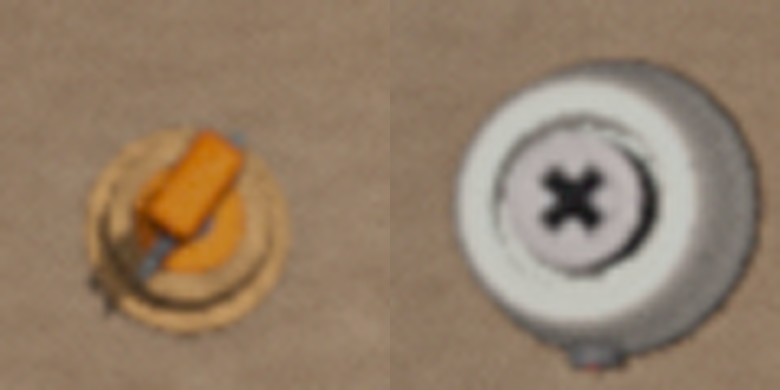

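The crop shows the handle's long axis running up-right at about 50° in the image (world yaw about -39°). The socket cross is at roughly 45°. I'll move above the beater.

```bash
python3 -m inch '[[0.03,-0.025,-0.004,0,0,0,0],[0.03,-0.025,-0.004,0,0,0,0],[0.03,-0.025,-0.004,0,0,0,0],[0.03,-0.025,-0.004,0,0,0,0],[0.03,-0.025,-0.004,0,0,0,0]]' 40
python3 -m inch '[[0.03,-0.025,-0.004,0,0,0,0],[0.03,-0.025,0,0,0,0,0],[0.03,-0.025,0,0,0,0,0],[0.03,-0.025,0,0,0,0,0],[0.03,-0.025,0,0,0,0,0]]'
python3 -m inch '[[0.03,-0.025,0,0,0,0,0],[0.03,-0.025,0,0,0,0,0],[0.03,-0.025,0,0,0,0,0],[0.03,-0.025,0,0,0,0,0],[0.03,-0.025,0,0,0,0,0]]'
python3 -m inch '[[0.024,-0.025,0,0,0,0,0],[0,0,0,0,0,0.14,0],[0,0,0,0,0,0.14,0],[0,0,0,0,0,0.14,0],[0,0,0,0,0,0.14,0]]'
python3 -m inch '[[0,0,0,0,0,0.14,0],[0,0,0,0,0,0.14,0],[0,0,0,0,0,0,0]]'
python3 - <<'E'
from h import *
st(); c=calibration("wrist"); im=grab_frame("wrist"); save("w1",im)
for n in("beater_grip","beater_foot","holder"):
    print(n,[(np.round(q["xy"],1).tolist(),round(q["score"],2),np.round(atz("wrist",q["xy"],.128 if n=="beater_grip" else .025 if n=="beater_foot" else 0,c),4).tolist()) for q in landmark_of(n,"wrist")[:3]])
E
```

```text
clock: 1.4
position: [0.2638, -0.4495, 0.2516]
tool_rot: [3.141, -0.0, 0.237]
force: [1.3, -0.3, -0.6]
grip_width: 0.0852
finger_force: 0.0
clock: 1.9
position: [0.3804, -0.2928, 0.2555]
tool_rot: [3.141, -0.0, 0.237]
force: [0.2, 0.2, -0.5]
grip_width: 0.0853
finger_force: 0.0
clock: 2.4
position: [0.4969, -0.1361, 0.2555]
tool_rot: [3.141, -0.0, 0.237]
force: [-0.5, -0.6, -0.3]
grip_width: 0.0854
finger_force: 0.0
clock: 2.9
position: [0.5136, -0.1075, 0.2553]
tool_rot: [3.142, -0.0, -0.329]
force: [-0.8, 0.2, 0.4]
grip_width: 0.0852
finger_force: 0.0
clock: 3.2
position: [0.5136, -0.1074, 0.2554]
tool_rot: [3.142, -0.0, -0.606]
force: [0.6, 0.1, -0.1]
grip_width: 0.0856
finger_force: 0.0
{'clock': 3.2, 'position': [0.5136, -0.1074, 0.2554], 'tool_rot': [3.1415, -0.0002, -0.6058], 'force': [0.5578, 0.0928, -0.1268], 'grip_width': 0.0856, 'finger_force': 0.0, 'qpos': [0.1817, 0.3366, -0.1137, 1.8311, 0.0454, 0.9762, -2.1276]}
beater_grip [([145.5, 214.7], 0.92, [0.574, 0.001, 0.128]), ([248.2, 206.2], 0.81, [0.5281, -0.0792, 0.128])]
beater_foot [([172.5, 199.4], 0.74, [0.5677, 0.0192, 0.025]), ([410.4, 28.6], 0.69, [0.5672, -0.304, 0.025]), ([259.4, 177.0], 0.55, [0.5299, -0.0838, 0.025])]
holder [([258.9, 174.8], 0.75, [0.5292, -0.0804, 0.0])]
```

View pics/w1.png

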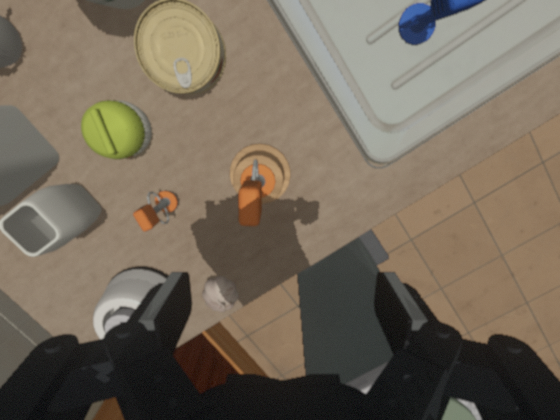

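Wrist view: the big beater in the holder is at (250,200), with its long axis almost vertical in the image. So it's already aligned with tool x at yaw -0.61. I'll centre over it and descend partway.

```bash
python3 -m inch '[[0,-0.014,0.01,0,0,0,0],[0,-0.014,0.02,0,0,0,0],[0,0,0.02,0,0,0,0],[0,0,0.01,0,0,0,0],[0,0,0,0,0,0,0]]'
python3 - <<'E'
from h import *
st(); c=calibration("wrist"); im=grab_frame("wrist"); save("w2",im)
for n in("beater_grip","beater_foot","holder"):
    print(n,[(np.round(q["xy"],1).tolist(),round(q["score"],2),np.round(atz("wrist",q["xy"],.128 if n=="beater_grip" else .025 if n=="beater_foot" else 0,c),4).tolist()) for q in landmark_of(n,"wrist")[:3]])
s=telemetry.observe()
print(proj("wrist",s["position"],c),proj("wrist",[.529,-.084,.128],c))
print(proj("wrist",[.529,-.084,.146],c),proj("wrist",[.529+.017*.822,-.084-.017*.57,.146],c),proj("wrist",[.529-.017*.822,-.084+.017*.57,.146],c))
E
```

```text
clock: 3.9
position: [0.5289, -0.0842, 0.1939]
tool_rot: [3.14, 0.002, -0.602]
force: [-0.3, 0.1, 1.0]
grip_width: 0.0854
finger_force: 0.0
{'clock': 3.9, 'position': [0.5289, -0.0842, 0.1939], 'tool_rot': [3.1405, 0.0022, -0.6022], 'force': [-0.2829, 0.0913, 0.9962], 'grip_width': 0.0854, 'finger_force': 0.0, 'qpos': [0.1382, 0.429, -0.1206, 1.8687, 0.0663, 0.8502, -2.1884]}
beater_grip [([277.9, 229.0], 0.85, [0.5298, -0.0797, 0.128]), ([150.0, 236.8], 0.7, [0.5761, -0.0019, 0.128])]
beater_foot [([279.1, 188.4], 0.91, [0.5323, -0.0812, 0.025]), ([174.5, 213.4], 0.73, [0.5716, 0.0226, 0.025]), ([466.6, 12.8], 0.62, [0.5684, -0.3003, 0.025])]
holder []
[284.15706165 274.25261652] [283.62972906 226.54231216]
[283.71684465 236.61993519] [283.84907573 211.60085552] [283.59132535 260.36909782]
```

View pics/w2.png

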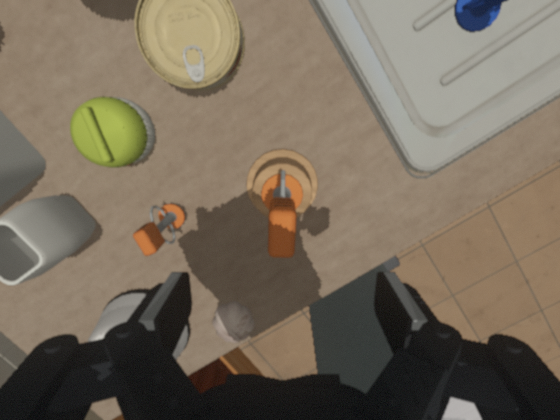

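Handle (269–297, 198–257) is centred between the fingers and aligned with them. I'll descend, grip and lift.

```bash
python3 -m inch '[[0.001,-0.002,0.02,0,0,0,0],[0.001,0,0.025,0,0,0,0],[0,0,0.025,0,0,0,0],[0,0,0.013,0,0,0,0],[0,0,0,0,0,0,0.3]]' 60
python3 -m inch '[[0,0,0,0,0,0,1],[0,0,0,0,0,0,1],[0,0,0,0,0,0,1],[0,0,0,0,0,0,1],[0,0,0,0,0,0,1]]' 60
python3 -m inch '[[0,0,0,0,0,0,1],[0,0,0,0,0,0,1],[0,0,-0.01,0,0,0,1],[0,0,-0.02,0,0,0,1],[0,0,-0.03,0,0,0,1]]' 60
python3 -m inch '[[0,0,-0.03,0,0,0,1],[0,0,-0.03,0,0,0,1],[0,0,-0.03,0,0,0,1],[0,0,0,0,0,0,1]]' 60
```

```text
clock: 4.6
position: [0.5317, -0.084, 0.1115]
tool_rot: [3.141, 0.001, -0.603]
force: [-0.2, -0.2, 0.6]
grip_width: 0.0736
finger_force: 0.0
clock: 5.1
position: [0.5327, -0.0839, 0.113]
tool_rot: [-3.141, -0.001, -0.603]
force: [-0.4, 1.0, 8.1]
grip_width: 0.0173
finger_force: 61.7
clock: 5.6
position: [0.5314, -0.0839, 0.1726]
tool_rot: [3.14, 0.002, -0.603]
force: [0.0, -0.2, -1.0]
grip_width: 0.0172
finger_force: 60.2
clock: 6.0
position: [0.5336, -0.0841, 0.2665]
tool_rot: [-3.139, -0.005, -0.603]
force: [-0.2, 0.6, -2.6]
grip_width: 0.0173
finger_force: 60.6
```

```bash
python3 -m inch '[[0,0,0,0,0,-0.14,1],[0,0,0,0,0,-0.14,1],[0,0,0,0,0,-0.14,1],[0,0,0,0,0,-0.14,1],[0,0,0,0,0,-0.14,1]]' 60
python3 -m inch '[[-0.011,-0.03,0,0,0,0,1],[-0.011,-0.03,0,0,0,0,1],[-0.011,-0.03,0,0,0,0,1],[-0.011,-0.03,0,0,0,0,1],[-0.011,-0.03,0,0,0,0,1]]' 60
python3 -m inch '[[-0.011,-0.032,0,0,0,0,1],[-0.011,-0.032,0,0,0,0,1],[-0.011,-0.032,0,0,0,0,1],[0,0,0,0,0,0,1],[0,0,0,0,0,0,1]]' 60
python3 - <<'E'
from h import *
st(); c=calibration("wrist"); im=grab_frame("wrist"); save("w3",im)
for n in("beater_grip","beater_foot","socket_mouth","mixer_base"):
    print(n,[(np.round(q["xy"],1).tolist(),round(q["score"],2),np.round(atz("wrist",q["xy"],{"socket_mouth":.07,"mixer_base":0}.get(n,.2),c),4).tolist()) for q in landmark_of(n,"wrist")[:3]])
np.savez("w3.npz",im=im,P=c["pose"])
E
```

```text
clock: 6.5
position: [0.5318, -0.0839, 0.2621]
tool_rot: [-3.141, 0.001, 0.103]
force: [-0.4, -0.3, -1.3]
grip_width: 0.0174
finger_force: 60.4
clock: 7.0
position: [0.4619, 0.0609, 0.2621]
tool_rot: [3.141, 0.0, 0.097]
force: [0.4, -0.3, -2.0]
grip_width: 0.0173
finger_force: 60.4
clock: 7.5
position: [0.4205, 0.1526, 0.2622]
tool_rot: [3.141, 0.0, 0.098]
force: [-1.2, 0.2, -1.8]
grip_width: 0.0174
finger_force: 60.3
{'clock': 7.5, 'position': [0.4205, 0.1526, 0.2622], 'tool_rot': [3.1413, 0.0003, 0.0982], 'force': [-1.2092, 0.2091, -1.8409], 'grip_width': 0.0174, 'finger_force': 60.3044, 'qpos': [-0.1249, 0.2201, -0.4152, 1.99, 0.1084, 0.9529, -2.0668]}
beater_grip [([424.4, 41.1], 0.71, [0.5439, 0.0838, 0.2]), ([282.3, 296.6], 0.58, [0.3674, 0.1485, 0.2])]
beater_foot [([283.0, 217.0], 0.83, [0.4296, 0.1541, 0.2]), ([400.2, 58.1], 0.66, [0.5338, 0.0958, 0.2]), ([280.4, 299.1], 0.31, [0.3652, 0.1497, 0.2])]
socket_mouth [([283.1, 134.0], 0.85, [0.4737, 0.1583, 0.07])]
mixer_base [([284.5, 127.7], 0.93, [0.4758, 0.1567, 0.0])]
```

View pics/w3.png

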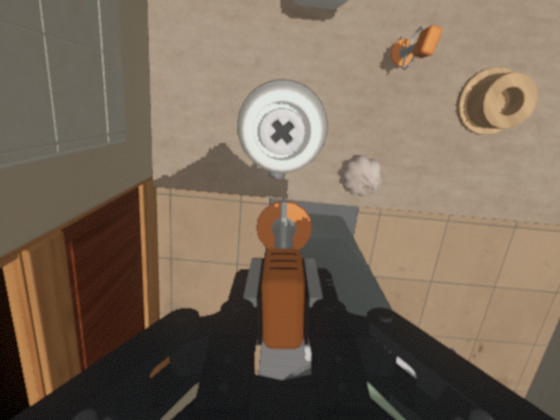

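Wrist view: the beater is gripped straight (handle 285,300; collar 284,228) and the socket cross is at (282,131), turned about 45°. I'll fit the cross next.

```bash
cat > fit.py <<'E'
from h import *
from scipy.optimize import minimize
def fit(im,P,ctr):
    c=dict(calibration("wrist")); c["pose"]=P
    g=im.max(2).astype(float); ys,xs=np.mgrid[0:420,0:560]
    m=np.hypot(xs-ctr[0],ys-ctr[1])<20
    w=np.array([atz("wrist",(x,y),.07,c)[:2] for x,y in zip(xs[m],ys[m])]); v=g[m]
    lo,hi=v.min(),np.percentile(v,70); d=np.clip((hi-v)/(hi-lo),0,1)
    def cost(p,mask=True):
        q=w-p[:2]; a=p[2]; u=np.abs(q@[np.cos(a),np.sin(a)]); t=np.abs(q@[-np.sin(a),np.cos(a)])
        s=lambda e: 1/(1+np.exp(-e/.0007))
        i1=s(.0134-u)*s(.0047-t); i2=s(.0134-t)*s(.0047-u); M=np.maximum(i1,i2)
        r=np.hypot(*q.T)<.019
        return ((d-M)**2*r).sum()/r.sum()
    best=min((minimize(cost,[*atz("wrist",ctr,.07,c)[:2],a],method="Nelder-Mead",options=dict(xatol=1e-5,fatol=1e-7,initial_simplex=None)) for a in np.radians([10,30,50,70,85])),key=lambda r:r.fun)
    return best.x,best.fun
E
python3 - <<'E'
from fit import *
z=np.load("w3.npz"); x,f=fit(z["im"],z["P"],(282.5,131)); print(x[:2],np.degrees(x[2]),f)
z=cv2.imread("pics/w3.png")
E
```

```text
[0.47612891 0.15968236] 44.41692133109052 0.005943287626280543
```

Run:
```python
from h import *
z=np.load("w3.npz"); im=z["im"]; c=dict(calibration("wrist")); c["pose"]=z["P"]
hsv=cv2.cvtColor(im,cv2.COLOR_RGB2HSV)
m=cv2.inRange(hsv,(5,170,90),(20,255,255)); m[:195]=0; m[250:]=0; m[:,:240]=0; m[:,330:]=0
pts=cv2.findNonZero(cv2.morphologyEx(m,cv2.MORPH_OPEN,np.ones((3,3)))); h=cv2.convexHull(pts)[:,0].astype(float)
# circle fit on plane z of upper collar face, rim points only above row 240
for zc in(.190,.194,.198):
    w=np.array([atz("wrist",p,zc,c)[:2] for p in h if p[1]<243])
    A=np.c_[2*w,np.ones(len(w))]; s=np.linalg.lstsq(A,(w**2).sum(1),rcond=None)[0]
    print(zc,s[:2],np.sqrt(s[2]+s[:2]@s[:2]),len(w))
print(z["P"][:3,3], [proj("wrist",[.4205,.1526,.174+k],c) for k in(0,.02)])
```

```text
0.19 [0.40832743 0.15015663] 0.013518415917915366 4
0.194 [0.41004979 0.15036269] 0.013266543031693875 4
0.198 [0.41177215 0.15056876] 0.013014670145465446 4
[0.5007691  0.16121648 0.40468632] [array([283.7547179 , 217.08086196]), array([283.83311472, 226.44472333])]
```

```bash
python3 -m inch '[[0.014,-0.0004,0,0,0,0,1],[0.014,-0.0004,0.01,0,0,0,1],[0.014,-0.0004,0.01,0,0,0,1],[0.014,-0.0004,0.01,0,0,0,1]]' 60
python3 -m inch '[[0,0,0.01,0,0,-0.135,1],[0,0,0.01,0,0,-0.135,1],[0,0,0.01,0,0,-0.135,1],[0,0,0.01,0,0,-0.135,1],[0,0,0.01,0,0,-0.137,1]]' 60
python3 -m inch '[[0,0,0,0,0,0,1],[0,0,0,0,0,0,1],[0,0,0,0,0,0,1]]' 60
python3 - <<'E'
from h import *
st(); s=telemetry.observe(); p=s["position"]
c=calibration("wrist"); im=grab_frame("wrist"); save("w4",im)
a=cv2.resize(im[120:320,180:380],(400,400))
sd=grab_frame("side"); q=proj("side",[*p[:2],.085]); print(q); x,y=map(int,q)
b=cv2.resize(sd[y-40:y+40,x-40:x+40],(400,400),interpolation=cv2.INTER_CUBIC)
save("c4",np.hstack([a,b]))
np.savez("w4.npz",im=im,P=c["pose"])
print(proj("wrist",[*p[:2],p[2]-.088],c),proj("wrist",[*p[:2],p[2]-.068],c),proj("wrist",[.4761,.1597,.07],c),proj("side",[.4761,.1597,.07]))
for n in("beater_foot","socket_mouth"):
  for k,C in(("wrist",c),("side",None)):
    print(n,k,[(np.round(r["xy"],1).tolist(),round(r["score"],2)) for r in landmark_of(n,k)[:3]])
E
```

```text
clock: 8.15
position: [0.4772, 0.1588, 0.2318]
tool_rot: [3.141, 0.0, 0.096]
force: [0.0, 0.1, -1.7]
grip_width: 0.0171
finger_force: 60.3
clock: 8.65
position: [0.4767, 0.1588, 0.1818]
tool_rot: [-3.142, 0.0, 0.778]
force: [0.9, 0.1, -1.4]
grip_width: 0.0171
finger_force: 60.4
clock: 8.95
position: [0.4767, 0.1593, 0.1828]
tool_rot: [3.141, -0.0, 0.77]
force: [-0.5, 0.3, -1.9]
grip_width: 0.0169
finger_force: 60.3
{'clock': 8.95, 'position': [0.4767, 0.1593, 0.1828], 'tool_rot': [3.1413, -0.0005, 0.77], 'force': [-0.46, 0.2665, -1.8906], 'grip_width': 0.0169, 'finger_force': 60.2847, 'qpos': [-0.0407, 0.4321, -0.5185, 1.9477, 0.2846, 0.8328, -1.5137]}
[210.09546977 160.30765996]
[283.15254205 217.91148416] [283.19482083 227.31128912] [282.20213523 208.30374721] [210.53769422 164.4093298 ]
beater_foot wrist [([430.2, 206.2], 0.75), ([283.2, 216.8], 0.65)]
beater_foot side [([207.6, 157.1], 0.94), ([338.6, 319.5], 0.81), ([265.6, 204.7], 0.59)]
socket_mouth wrist [([279.7, 209.6], 0.78)]
socket_mouth side [([210.7, 165.0], 0.82)]
```

View pics/c4.png

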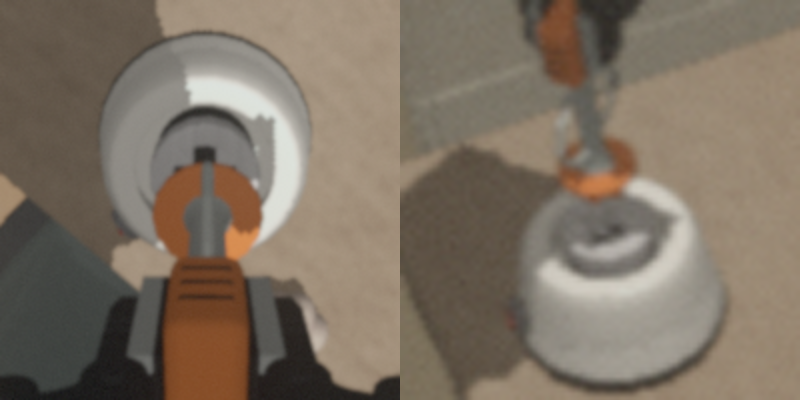

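Wrist crop: the cross arm at about column 282 lines up with the stem at 283.5, and the side view shows the foot above the socket. I'll correct 0.7 mm and go down carefully.

```bash
python3 -m inch '[[0,-0.0007,0.006,0,0,0,1],[0,0,0.006,0,0,0,1],[0,0,0.006,0,0,0,1],[0,0,0.004,0,0,0,1],[0,0,0,0,0,0,1]]' 80
python3 -m inch '[[0,0,0.002,0,0,0,1],[0,0,0.002,0,0,0,1],[0,0,0.002,0,0,0,1],[0,0,0,0,0,0,1]]'
python3 -m inch '[[0,0,0.002,0,0,0,1],[0,0,0.002,0,0,0,1],[0,0,0,0,0,0,1]]'
```

```text
clock: 9.75
position: [0.4757, 0.1598, 0.1596]
tool_rot: [-3.141, 0.001, 0.774]
force: [-0.4, -0.9, -1.4]
grip_width: 0.017
finger_force: 80.7
clock: 10.15
position: [0.4759, 0.1598, 0.1541]
tool_rot: [-3.141, 0.0, 0.774]
force: [-0.3, -0.2, -0.6]
grip_width: 0.017
finger_force: 80.7
clock: 10.45
position: [0.4759, 0.1599, 0.1501]
tool_rot: [-3.141, 0.0, 0.774]
force: [-0.5, -0.1, -0.5]
grip_width: 0.0169
finger_force: 80.7
```

```bash
python3 -m inch '[[0,0,0.002,0,0,0,1],[0,0,0.002,0,0,0,1],[0,0,0,0,0,0,1]]'
python3 -m inch '[[0,0,0.002,0,0,0,1],[0,0,0.002,0,0,0,1],[0,0,0,0,0,0,1]]'
python3 -m inch '[[0,0,0.002,0,0,0,1],[0,0,0.001,0,0,0,1],[0,0,0,0,0,0,1]]'
```

```text
clock: 10.75
position: [0.4759, 0.1599, 0.1461]
tool_rot: [-3.141, 0.0, 0.774]
force: [0.3, 1.0, -1.8]
grip_width: 0.0168
finger_force: 80.8
clock: 11.05
position: [0.476, 0.16, 0.1422]
tool_rot: [3.142, -0.0, 0.774]
force: [-0.3, -0.1, 4.1]
grip_width: 0.0168
finger_force: 81.8
clock: 11.35
position: [0.476, 0.1599, 0.1393]
tool_rot: [3.142, -0.0, 0.774]
force: [-0.3, 0.2, 6.0]
grip_width: 0.0167
finger_force: 82.0
```

```bash
python3 -m inch '[[0,0,0.002,0,0,0,1],[0,0,0.002,0,0,0,1],[0,0,0.002,0,0,0,1],[0,0,0,0,0,0,1],[0,0,0,0,0,0,1]]'
python3 - <<'E'
from h import *
f=[]
im=grab_frame("wrist"); st(); sd=grab_frame("side"); st()
a=cv2.resize(im[120:320,180:380],(400,400)); b=cv2.resize(sd[120:200,170:250],(400,400),interpolation=cv2.INTER_CUBIC)
save("c5",np.hstack([a,b]))
E
```

```text
clock: 11.85
position: [0.4761, 0.16, 0.1335]
tool_rot: [3.141, -0.0, 0.774]
force: [-0.4, 0.0, 8.5]
grip_width: 0.017
finger_force: 82.5
{'clock': 11.9, 'position': [0.4761, 0.16, 0.1335], 'tool_rot': [3.1414, -0.0004, 0.7737], 'force': [0.5927, 0.019, 7.7809], 'grip_width': 0.0171, 'finger_force': 82.4686, 'qpos': [-0.0742, 0.5044, -0.4843, 1.9898, 0.3455, 0.727, -1.5656]}
{'clock': 11.95, 'position': [0.4761, 0.16, 0.1335], 'tool_rot': [3.1414, -0.0003, 0.7738], 'force': [-0.3513, 0.2358, 7.6143], 'grip_width': 0.0173, 'finger_force': 82.4593, 'qpos': [-0.0743, 0.5044, -0.4843, 1.9898, 0.3455, 0.7271, -1.5655]}
```

View pics/c5.png

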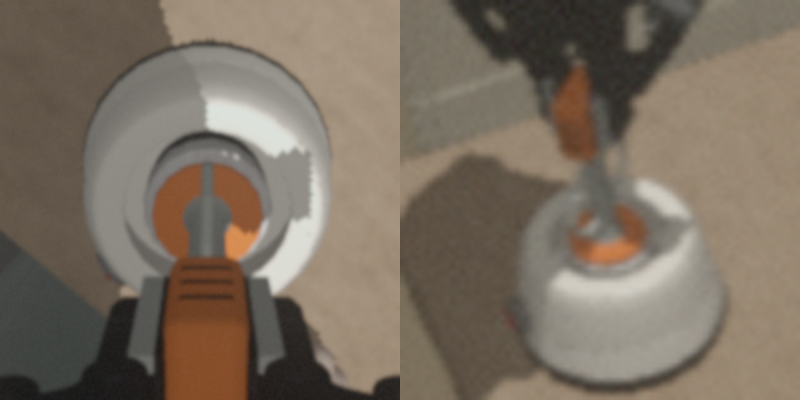

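The collar sits flush on the sunken socket, which is down about 9 mm (force and height agree), and the beater is upright. I'll hand it in.

```bash
python3 -c "
from h import *
print(bot.job_done()); st()"
```

```text
the job is handed in; nothing more can be done
None
the job is handed in; nothing more can be done
```

The beater is meshed and home in the mixer socket, pressed down about 9 mm of the 12 mm travel and still gripped upright; the job is handed in, but no verdict was shown.

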